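Check the temperature of a chilled delivery

TASK

Check the chilled delivery: take the infrared thermometer from its stand and, without touching the dairy tub in the open cool box, point the lens at the middle of the tub's top from about 8 cm away and hold it still there for two full seconds. Then lay the thermometer back in its stand the way it was, and after that lower the cool box's lid gently until it is fully shut, leaving the goods in the box and the things around undisturbed.

Things in the scene. Friction and masses are not known exactly. Their poses are not given: they have to be found in the camera images.
- thermometer: infrared stick thermometer, loose, 140 g: white flat handle, black round nose. Origin = centre of the lens at the nose's end; +z runs from the lens up the handle, so the lens looks along -z; 165 mm long. Nose 23 mm diameter, z 0 to 32 mm; handle 24 mm thick (x, -12 to 12) and 34 mm wide (y, -17 to 17), z 32 to 165 mm. Display and button on the +x face
- grip (a point): middle of the part of the thermometer's handle that sticks out of the stand, on its axis at z 130 mm; grip it here across the 34 mm width (y) with the tool leaning along the handle. The centre of mass lies at about z 90 mm
- stand: fixed steel stand for the thermometer: base plate 130 x 76 x 10 mm and a trough sloping down along +x. Origin = underside of the base; z up. At home the thermometer lies in the trough on its -x face, nose down on a small ledge, leaning 0.50 rad (29 degrees) from vertical: its z axis is [-0.479, 0, 0.878] and its y axis [0, 1, 0] in the stand's frame
- dock (a point): where the thermometer's lens centre (its origin) lies when home, axes parallel to the thermometer's when home; 40 mm along +x and 30 mm above the stand's origin. The trough carries z 0 to 97 mm of the thermometer; its two side cheeks stand 4 mm off the handle and reach 5 mm past the handle's axis
- cool_box: fixed grey hard-shell cool box, outside 210 (x) x 184 (y) x 105 mm high, walls and floor 12 mm. Origin = centre of its underside; the lid is hinged on its +x rim (far from the robot); a white freezer block 28 x 146 x 70 mm stands fixed inside along the front (-x) wall
- box_lid (a joint): angle of the cool box's lid in rad: 0 = fully shut and level on the rim, grows as it opens; 1.0 is the stop, so the open lid always leans over the back half of the box. A stiff friction hinge holds it at any angle; closing it takes about 2 to 3 N near its free edge
- lid_hinge (a point): middle of the lid's hinge axis, along the box's y axis: 105 mm along +x and 105 mm above the box's origin. The lid is a slab 20 mm thick, 192 mm wide, its underside through the axis; it reaches 213 mm from the axis, plus a black finger lip 14 mm long, 80 mm wide
- lid_edge (a point): point on the lid's outer (upper) face, 190 mm from the hinge axis and in the middle of the width, 20 mm above the underside; it moves with the lid
- dairy_tub: the tub to be measured: loose plastic dairy tub with a printed foil top, 72 mm diameter, 71 mm high, standing in the back half of the cool box on its left or right side. Origin = centre of its underside; z up
- tub_top (a point): centre of the dairy tub's top, the point to aim at
- small_tin: loose food tin, 58 mm diameter, 72 mm high, the other thing standing in the back half of the cool box; origin = centre of its underside
- pepper_mill: loose wooden pepper mill standing behind the stand, 58 mm diameter, 170 mm high; origin = centre of its underside
- tape_roll: loose roll of brown tape lying flat behind the stand, 92 mm diameter, 48 mm high; origin = centre of its underside
- kitchen_scissors: loose pair of kitchen scissors lying flat at the front of the table, 87 x 199 x 9 mm; origin = middle of its underside
- marker_pen: loose marker pen with a blue cap lying at the front of the table, 135 x 17 x 16 mm; origin = middle of its underside

How it is judged:
By the outcome, as a careful person would: the job done as asked, in the order asked, and still so for the second after the job is handed in, with the robot touching nothing.
It also fails if it takes over 69 s, if anything falls off the work surface, if the arm or the gripper's body presses on something with over 40 N, if the wrist force passes 120 N, or if a joint passes its speed limit or range.

ROBOT

A 6-joint arm with a two-finger parallel gripper is mounted at the origin on a cart in front of the work surface, level with it; the furniture and walls round the work are solid. World frame = base frame: x ahead of the robot, y to its left, z up, the work surface at z = 0. Lengths are in m, angles in rad, forces in N, time in s.
With the tool pointing down it reaches from about 0.375 to 0.975 m from the base axis. Payload 3.8 kg.
Tool frame: the origin (TCP) lies on the mounting face of the last link; the fingertips stand 173 mm ahead of it and the grasp point (between the pads) lies 155 mm ahead of it (bot.hold_point_z is the distance from the TCP to the grasp point, in m); z points along the fingers, y is the line along which they close (so a half turn about z gives the same grasp; the last joint's range is limited). The gripper opens to 85 mm and grips with 20 to 120 N. Pads are 22 mm wide; open, the fingers measure 114 mm over their backs; the gripper's body (76 mm by 85 mm) begins 54 mm behind the grasp point. The pads swing forward as they close: fully open they stand 13 mm farther back than shut.
Start: joints at [1.233, 0.264, 1.604, -0, 1.274, -0.037], TCP at [0.2, 0.645, 0.405] pointing down, gripper open.
Joint ranges: [-2.63, 2.63], [-0.94, 2.18], [0.31, 2.57], [-1.31, 4.45], [0, 2.66], [-2.55, 2.55]. Speed limits (rad/s): [2.57, 2.57, 3.14, 3.14, 3.14, 3.14].

INTERFACE

Orientations are given as a rotation vector (axis times angle).
In Python, from workcell import bot, optics gives the robot as it stands.
- The arm moves only by the shell command python3 -m jog 'ROWS' [OPENING] [FORCE]. ROWS is JSON, a list of rows, each an object of numbers: "dx", "dy", "dz": the shift along the tool's x, y, z in mm; "ax", "ay", "az": the turn, a rotation vector about the tool's x, y, z in degrees. A call has 1 to 20 rows; each row shifts and turns the commanded pose from where the row before left it, along the tool's axes as they then stand; what a row does not reach is not made up. A row lasts 1/12 s, in which the tool goes at most 41.7 mm and 7.16 degrees, less where a joint would pass 70% of its speed; a pose out of reach is approached as far as the arm can. A call with a gripper value outside its range is refused whole. OPENING is the opening, from 0 (shut) to 1 (fully open), set as the call begins (- or left out, the last holds). The fingers move at their own pace and stop on an object; FORCE is the grip in N (left out, the last holds). Time passes only in rows, so rows that do not move let the fingers close. It gives the time, the measured TCP pose, the force, the opening and the grip force at its end, in the units of the state.
- bot.read_state(): the state, without advancing time (a new reading comes with each control period).
- optics.read_camera(name): name is "scene" or "top"; returns a dict with "img" (384x512x3 uint8, red, green, blue), "vertical_fov" (degrees; the focal length in pixels is half the picture's height over the tangent of half this angle, whatever the lens; pixels are square), "cx", "cy" (the principal point, pixels), "k1" (the pictures are not rectified: a ray, as slopes to the right and down, at radius r is drawn at 1 + k1 r^2 times it, then the intrinsics apply), "R" (3x3) and "t" (3): a world point X has camera coordinates R X + t. Camera axes: x right, y down, z forward; pixel columns grow to the right and rows downward; lengths in m; the calibration is good to about 2 mm. A picture is of the moment at which its call begins. There is no depth.
- bot.finish_job(): hands the job in; it is judged then, once.
The state is a dict: "time": time; "q": joint angles; "joint_vel": joint speeds; "joint_torque": joint torques, N m; "tool_pos": TCP position; "tcp_rot": TCP orientation; "wrist_force": force on the tool from outside, world axes, zero at the start; "torque": the same for the moment, N m; "width": opening from 0.0 (shut) to 1.0 (fully open); "grip_force": force on a finger pad.
Only numpy, scipy, OpenCV 4.12 (cv2) and the standard library are available. Lean on these libraries where they do the work, as an engineer would, in place of code of your own. Each camera call takes 0.05 s, during which the arm holds its last target. There are 200 camera calls.

## Working session

There is one attempt and no reset: what is moved stays moved. The work goes in short steps, Python scripts to look and compute and a shell command to move; the robot and the scene stay as the last step left them, time stands still between calls to the robot, and variables do not carry over. Pictures are saved under pics/ and viewed, at most 10 in all, crops included, and the job is handed in when it is done.

```bash
mkdir -p pics; ls
python3 - <<'E'
from workcell import bot, optics
import cv2, numpy as np
s=bot.read_state(); print(s, bot.hold_point_z)
for n in("scene","top"):
    c=optics.read_camera(n); print(n,c["vertical_fov"],c["cx"],c["cy"],c["k1"],np.round(c["R"],3).tolist(),c["t"])
    cv2.imwrite(f"pics/{n}0.png",cv2.resize(c["img"][:,:,::-1],(800,600),interpolation=cv2.INTER_CUBIC))
    np.savez(f"{n}0.npz",**c)
E
```

```text
pics
{'time': 0.0, 'q': array([ 1.23308591e+00,  2.64739681e-01,  1.60536593e+00,  3.37055462e-05,
        1.27367629e+00, -3.68469699e-02]), 'joint_vel': array([ 0.00021784,  0.00080948, -0.00024682,  0.0001891 ,  0.00078952,
        0.0003021 ]), 'joint_torque': array([ 9.86557534e-04, -5.15144920e+01, -3.67298448e+01,  7.45568923e-05,
        1.36513149e-02,  5.07469224e-06]), 'tool_pos': array([0.19988279, 0.64437163, 0.40337503]), 'tcp_rot': array([-0.47076404, -3.10567456,  0.00336885]), 'wrist_force': array([ 0.62423829,  0.65076696, -0.08253151]), 'torque': array([0.05612005, 0.03973482, 0.02313419]), 'grip_force': 0.0, 'width': 0.9979167852318848} 0.1547
scene 52.916448977492024 255.62104148663047 197.74731319904737 -0.031804304034210036 [[-0.863, -0.505, -0.01], [-0.409, 0.709, -0.574], [0.297, -0.492, -0.819]] [0.43654985 0.38716251 0.78254156]
top 55.6904474541294 261.09793445684835 201.39777479397475 0.0353977212274293 [[0.004, -0.999, 0.036], [-0.989, -0.009, -0.145], [0.146, -0.035, -0.989]] [-0.09260115  0.57620453  0.91891034]
```

View pics/scene0.png

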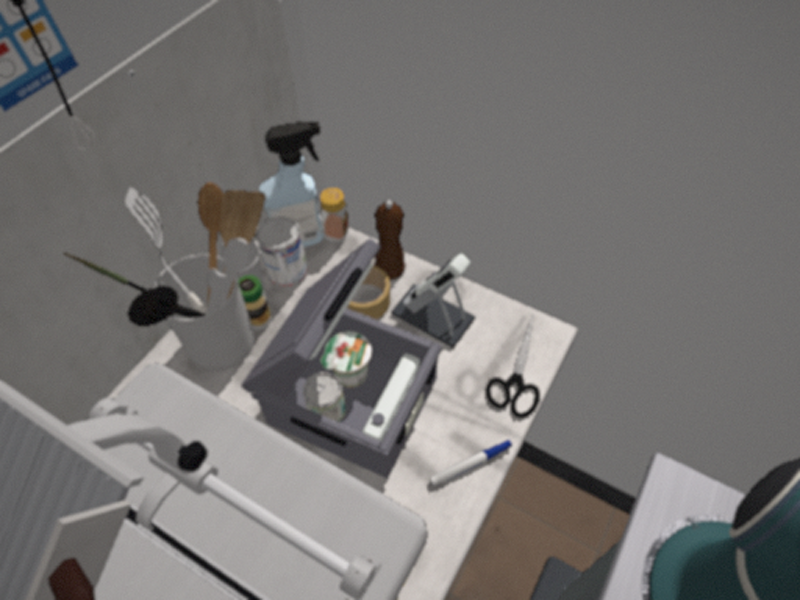

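View pics/top0.png

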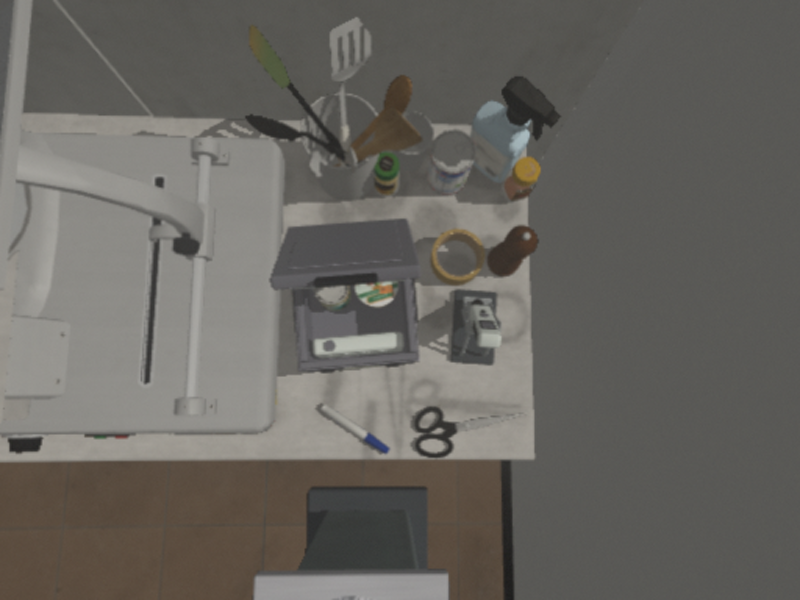

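The scene view, taken from the far left, shows the box at (340,380), with the stand and thermometer at (440,295). In the top view the box is at (355,300), the stand at (475,325), the tub at (376,291) and the tin at (331,293). Next I'll zoom in and write helpers.

```bash
cat > h.py <<'E'
import numpy as np, cv2
from scipy.spatial.transform import Rotation as Rn
def load(f): return dict(np.load(f))
def K(c):
    f=192/np.tan(np.radians(float(c["vertical_fov"]))/2); return np.array([[f,0,c["cx"]],[0,f,c["cy"]],[0,0,1]],float)
def proj(c,X):
    X=np.atleast_2d(np.asarray(X,float))
    return cv2.projectPoints(X,cv2.Rodrigues(c["R"])[0],c["t"],K(c),np.array([float(c["k1"]),0,0,0]))[0][:,0]
def ray(c,uv):
    p=cv2.undistortPointsIter(np.array([[uv]],float),K(c),np.array([float(c["k1"]),0,0,0]),None,None,(3,50,1e-9))[0,0]
    d=c["R"].T@np.array([p[0],p[1],1]); return -c["R"].T@c["t"],d/np.linalg.norm(d)
def onz(c,uv,z):
    o,d=ray(c,uv); return o+d*(z-o[2])/d[2]
def tri(c1,a,c2,b):
    A=np.zeros((3,3));r=np.zeros(3)
    for o,d in(ray(c1,a),ray(c2,b)):
        P=np.eye(3)-np.outer(d,d);A+=P;r+=P@o
    return np.linalg.solve(A,r)
E
python3 - <<'E'
from h import *
for n,(x0,y0) in dict(top=(170,135),scene=(150,120)).items():
    c=load(n+"0.npz"); im=c["img"][y0:y0+120,x0:x0+160,::-1]
    cv2.imwrite(f"pics/{n}crop.png",cv2.convertScaleAbs(cv2.resize(im,(800,600),interpolation=cv2.INTER_CUBIC),alpha=1.5))
    print(n,-c["R"].T@c["t"])
E
```

```text
top [ 0.43654368 -0.0551304   0.99567721]
scene [0.30260843 0.33060763 0.86716124]
```

View pics/topcrop.png

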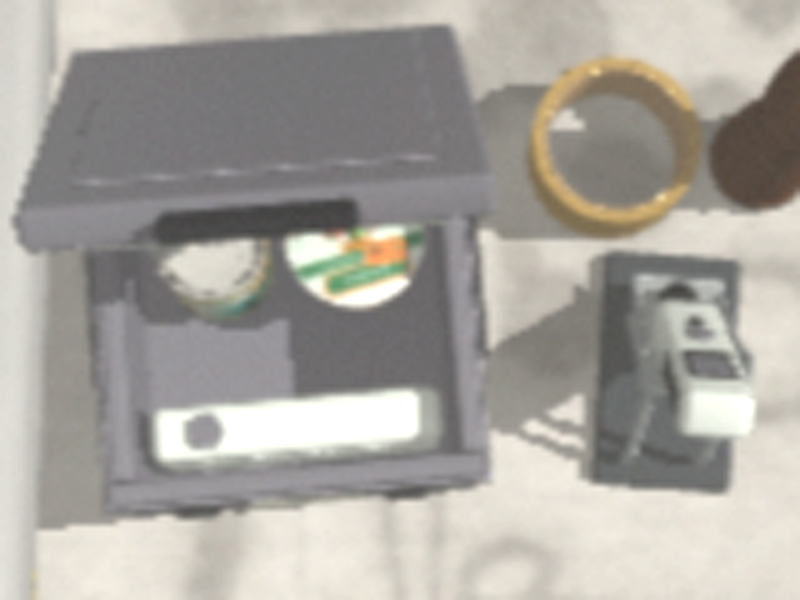

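View pics/scenecrop.png

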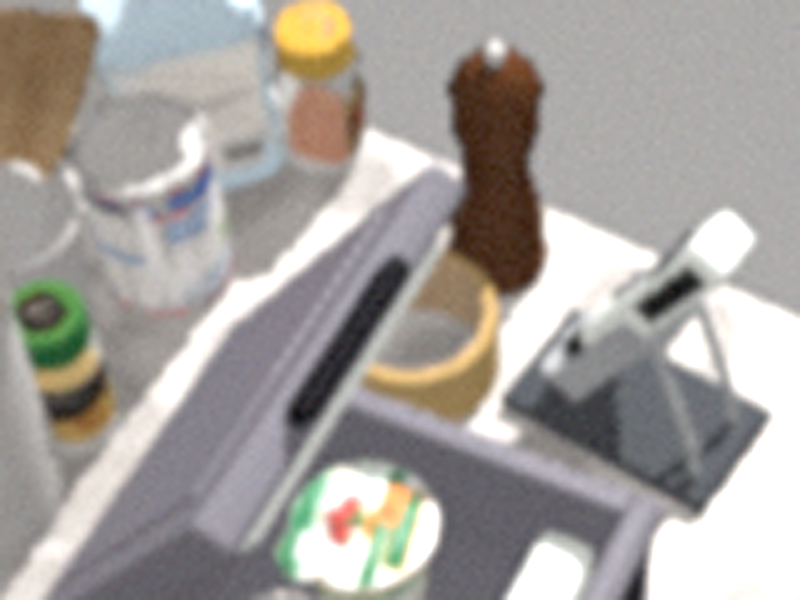

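The top crop shows the stand plate corners at (597,252), (741,262), (730,490) and (592,483), the tub's visible edge at x 283–425 with its bottom at 308, and the box front edge at y≈485–510. The scene crop shows the tub ellipse centred near (362,525) and the thermometer end at (735,225).

Run:
```python
from h import *
np.set_printoptions(precision=4,suppress=True)
T=load("top0.npz");S=load("scene0.npz")
t=lambda p:(170+(p[0]+.5)/5-.5,135+(p[1]+.5)/5-.5)
s=lambda p:(150+(p[0]+.5)/5-.5,120+(p[1]+.5)/5-.5)
P=[onz(T,t(p),.01) for p in[(597,252),(741,262),(730,490),(592,483)]]
print("stand",np.array(P),np.mean(P,0)); 
for a,b in((0,1),(1,2),(2,3),(3,0)): print(np.linalg.norm(P[a]-P[b]),np.degrees(np.arctan2(*(P[a]-P[b])[1::-1])))
print("stand scene",[onz(S,s(p),.01) for p in[(507,403),(768,413),(697,508)]])
print("tub top cam edges",[onz(T,t(p),.083) for p in[(283,250),(425,250),(355,308)]])
# tub ellipse from scene: fit on contour of non-dark pixels
im=S["img"];hsv=cv2.cvtColor(im,cv2.COLOR_RGB2HSV)
roi=np.zeros(im.shape[:2],np.uint8);roi[205:250,200:245]=1
m=(((hsv[...,2]>140)|(hsv[...,1]>90))&(roi>0)).astype(np.uint8)
cs=max(cv2.findContours(m,0,1)[0],key=cv2.contourArea); print(cv2.boundingRect(cs),cv2.contourArea(cs))
for p in[(362,525),(275,540),(442,525),(362,458)]: print("tub scene",onz(S,s(p),.083))
print("therm end tri",tri(T,t((735,392)),S,s((690,252))) , tri(T,t((715,435)),S,s((745,232))))
print("box rim top", [onz(T,t(p),.105) for p in[(108,485),(489,455),(108,508),(489,483),(487,230)]])
print("box rim scene",[onz(S,s(p),.105) for p in[(660,508)]])
print("lid edge", [tri(T,t(a),S,s(b)) for a,b in [((490,180),(462,180))]])
print("tin",[onz(T,t(p),.084) for p in[(155,240),(270,240),(213,315)]])
```

```text
stand [[ 0.6283 -0.1674  0.01  ]
 [ 0.6235 -0.2474  0.01  ]
 [ 0.4973 -0.2389  0.01  ]
 [ 0.5006 -0.1637  0.01  ]] [ 0.5624 -0.2043  0.01  ]
0.08017034784886093 86.54591063324371
0.12650726315325653 -3.843645138542308
0.07533615740047508 -92.52095751907832
0.1277933446456937 178.3324425184128
stand scene [array([ 0.6203, -0.1709,  0.01  ]), array([ 0.4953, -0.2354,  0.01  ]), array([ 0.5007, -0.1631,  0.01  ])]
tub top cam edges [array([0.6135, 0.0014, 0.083 ]), array([ 0.6142, -0.0709,  0.083 ]), array([ 0.5839, -0.0355,  0.083 ])]
(206, 213, 32, 25) 516.0
tub scene [ 0.6168 -0.0334  0.083 ]
tub scene [ 0.6479 -0.0058  0.083 ]
tub scene [ 0.584  -0.0524  0.083 ]
tub scene [ 0.6376 -0.0651  0.083 ]
therm end tri [ 0.5385 -0.2172  0.139 ] [ 0.5091 -0.1993  0.1914]
box rim top [array([0.4921, 0.0827, 0.105 ]), array([ 0.5078, -0.1026,  0.105 ]), array([0.481 , 0.0823, 0.105 ]), array([ 0.4941, -0.1026,  0.105 ]), array([ 0.6205, -0.1015,  0.105 ])]
box rim scene [array([ 0.4935, -0.0999,  0.105 ])]
lid edge [array([ 0.5982, -0.0958,  0.2809])]
tin [array([0.6177, 0.0662, 0.084 ]), array([0.6184, 0.0081, 0.084 ]), array([0.5795, 0.036 , 0.084 ])]
```

```bash
cat >> h.py <<'E'
yaw=np.radians(-2.8)
Rs=Rn.from_euler('z',yaw).as_matrix(); stand=np.array([.561,-.2025,0])
zt=Rs@[-.4794,0,.8776]; yt=Rs@[0,1,0]; xt=np.cross(yt,zt)
lens=stand+Rs@[.04,0,.03]
E
python3 - <<'E'
from h import *
np.set_printoptions(precision=4,suppress=True)
T=load("top0.npz");S=load("scene0.npz")
for n,c,(x0,y0) in(("top",T,(170,135)),("scene",S,(150,120))):
    f=lambda X:((proj(c,X)-[x0,y0]+.5)*5-.5).round(0)
    im=cv2.convertScaleAbs(cv2.resize(c["img"][y0:y0+120,x0:x0+160,::-1],(800,600),interpolation=cv2.INTER_CUBIC),alpha=1.3)
    sets=[[lens+z*zt+x*xt+y*yt for x,y in((.012,.017),(.012,-.017),(-.012,-.017),(-.012,.017))] for z in(.165,.032)]
    sets.append([stand+Rs@[a*.065,b*.038,.01] for a,b in((1,1),(1,-1),(-1,-1),(-1,1))])
    a=np.linspace(0,2*np.pi,40)
    sets.append([[.6155+.036*np.cos(k),-.0350+.036*np.sin(k),.083] for k in a])
    for s in sets: cv2.polylines(im,[f(s).astype(np.int32)],True,(0,0,255),1)
    cv2.imwrite(f"pics/chk_{n}.png",im[150:600,230:] if n=="top" else im[150:600,230:])
a=cv2.imread("pics/chk_top.png");b=cv2.imread("pics/chk_scene.png")
im=np.vstack([a,b]);cv2.imwrite("pics/chk.png",cv2.resize(im,None,fx=.66,fy=.66))
E
```

```text
(no output)
```

View pics/chk.png

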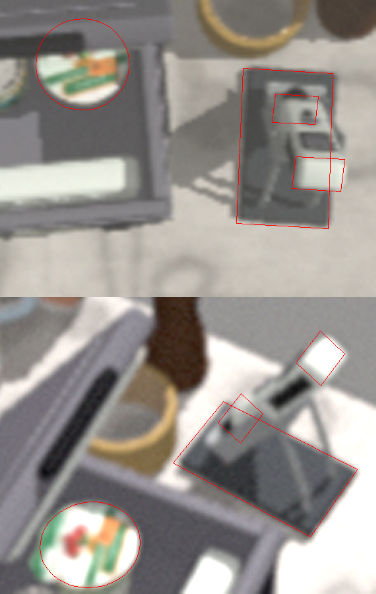

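The overlays match the end face, the plate and the tub rim in both views. Next: obstacle heights and the motion to pre-grasp.

```bash
cat >> h.py <<'E'
tub=np.array([.6155,-.035,.083])
Rh=np.column_stack([np.cross(yt,-zt),yt,-zt])  # tool axes at home grasp: z=-zt, y=+yt
G=lens+(.130+.1547)*zt
def go(P,R=None,s=None):
    from workcell import bot
    s=s or bot.read_state(); R0=Rn.from_rotvec(s["tcp_rot"]).as_matrix(); p=s["tool_pos"]
    R=Rh if R is None else R
    print("t",round(s["time"],2),"q",s["q"].round(2),"pos",p.round(4))
    print(" turn deg",np.degrees(Rn.from_matrix(R0.T@R).as_rotvec()).round(1)," shift before turn",(R0.T@(P-p)*1e3).round(1)," after turn",(R.T@(P-p)*1e3).round(1))
E
python3 - <<'E'
from h import *
np.set_printoptions(precision=4,suppress=True)
T=load("top0.npz");S=load("scene0.npz")
k=lambda p:((p[0]+.5)*.64-.5,(p[1]+.5)*.64-.5)
for n,a,b in(("spout",(188,406),(360,575)),("knob",(185,243),(192,457)),("spoon",(400,80),(210,188)),("slot",(350,25),(130,192)),("spray",(555,120),(318,125)),("mill",(530,235),(390,203))): print(n,tri(T,k(a),S,k(b)))
print("G",G,"lens",lens)
go(np.array([.42,.1,.42])); go(np.array([.42,-.19,.42])); go(G-.1*Rh[:,2])
E
```

```text
spout [0.4226 0.2344 0.1401]
knob [0.652  0.2324 0.1974]
spoon [ 0.8592 -0.0703  0.2764]
slot [ 0.9326 -0.0007  0.29  ]
spray [ 0.8247 -0.2876  0.2482]
mill [ 0.6841 -0.2722  0.1563]
G [ 0.4646 -0.1978  0.2799] lens [ 0.601  -0.2045  0.03  ]
t 0.1 q [ 1.23  0.26  1.61 -0.    1.27 -0.04] pos [0.1999 0.6444 0.4035]
 turn deg [ -3.7 -28.5 -14.1]  shift before turn [-371.5 -454.8  -15.6]  after turn [-224.2 -533.   103.6]
t 0.1 q [ 1.23  0.26  1.61 -0.    1.27 -0.04] pos [0.1999 0.6444 0.4035]
 turn deg [ -3.7 -28.5 -14.1]  shift before turn [-457.5 -731.8  -15.1]  after turn [-236.6 -822.7  110.4]
t 0.1 q [ 1.23  0.26  1.61 -0.    1.27 -0.04] pos [0.1999 0.6444 0.4035]
 turn deg [ -3.7 -28.5 -14.1]  shift before turn [-456.  -737.8   37.3]  after turn [-208.9 -828.3  155. ]
```

```bash
python3 -m jog '[{"dx":-23,"dy":-28.5,"dz":-1},{"dx":-23,"dy":-28.5,"dz":-1},{"dx":-23,"dy":-28.5,"dz":-1},{"dx":-23,"dy":-28.5,"dz":-1},{"dx":-23,"dy":-28.5,"dz":-1},{"dx":-23,"dy":-28.5,"dz":-1},{"dx":-23,"dy":-28.5,"dz":-1},{"dx":-23,"dy":-28.5,"dz":-1},{"dx":-23,"dy":-28.5,"dz":-1},{"dx":-23,"dy":-28.5,"dz":-1},{"dx":-23,"dy":-28.5,"dz":-1},{"dx":-23,"dy":-28.5,"dz":-1},{"dx":-23,"dy":-28.5,"dz":-1},{"dx":-23,"dy":-28.5,"dz":-1},{"dx":-23,"dy":-28.5,"dz":-1},{"dx":-23,"dy":-28.5,"dz":-1},{}]' 1
python3 -c "
from h import *
go(np.array([.42,-.19,.42]));go(G-.1*Rh[:,2])"
```

```text
t 0.1 q [ 1.23  0.26  1.61 -0.    1.27 -0.04] pos [0.1999 0.6444 0.4035]
 turn deg [ -3.7 -28.5 -14.1]  shift before turn [-457.5 -731.8  -15.1]  after turn [-236.6 -822.7  110.4]
t 0.1 q [ 1.23  0.26  1.61 -0.    1.27 -0.04] pos [0.1999 0.6444 0.4035]
 turn deg [ -3.7 -28.5 -14.1]  shift before turn [-456.  -737.8   37.3]  after turn [-208.9 -828.3  155. ]invalid input
```

```bash
python3 -m jog '[{"dx":-23,"dy":-28.5,"dz":-1},{"dx":-23,"dy":-28.5,"dz":-1},{"dx":-23,"dy":-28.5,"dz":-1},{"dx":-23,"dy":-28.5,"dz":-1},{"dx":-23,"dy":-28.5,"dz":-1},{"dx":-23,"dy":-28.5,"dz":-1},{"dx":-23,"dy":-28.5,"dz":-1},{"dx":-23,"dy":-28.5,"dz":-1},{"dx":-23,"dy":-28.5,"dz":-1},{"dx":-23,"dy":-28.5,"dz":-1},{"dx":-23,"dy":-28.5,"dz":-1},{"dx":-23,"dy":-28.5,"dz":-1},{"dx":-23,"dy":-28.5,"dz":-1},{"dx":-23,"dy":-28.5,"dz":-1},{"dx":-23,"dy":-28.5,"dz":-1},{"dx":-23,"dy":-28.5,"dz":-1},{"dz":0}]'
python3 -c "
from h import *
go(np.array([.42,-.19,.42]));go(G-.1*Rh[:,2])"
```

```text
t 0.1 q [ 1.23  0.26  1.61 -0.    1.27 -0.04] pos [0.1999 0.6444 0.4035]
 turn deg [ -3.7 -28.5 -14.1]  shift before turn [-457.5 -731.8  -15.1]  after turn [-236.6 -822.7  110.4]
t 0.1 q [ 1.23  0.26  1.61 -0.    1.27 -0.04] pos [0.1999 0.6444 0.4035]
 turn deg [ -3.7 -28.5 -14.1]  shift before turn [-456.  -737.8   37.3]  after turn [-208.9 -828.3  155. ]invalid input
```

```bash
python3 -m jog '[{"dx":-10,"dy":0,"dz":0,"ax":0,"ay":0,"az":0}]'; echo; echo ---;  python3 -m jog '[{"dx":-10}]' 1.0 30; echo; python3 -m jog '[{"dx":-10.5,"dy":-10.5}]'
```

```text
time: 0.18
tool_pos: [0.2084, 0.6418, 0.4037]
tcp_rot: [-0.468, -3.105, 0.002]
wrist_force: [-0.0, -0.4, 0.2]
width: 1.001
grip_force: 0.0

---
invalid input
invalid input
```

```bash
python3 -m jog '[{"dx":-23,"dy":-29,"dz":-1,"ax":0,"ay":0,"az":0},{"dx":-23,"dy":-29,"dz":-1,"ax":0,"ay":0,"az":0},{"dx":-23,"dy":-29,"dz":-1,"ax":0,"ay":0,"az":0},{"dx":-23,"dy":-29,"dz":-1,"ax":0,"ay":0,"az":0},{"dx":-23,"dy":-29,"dz":-1,"ax":0,"ay":0,"az":0},{"dx":-23,"dy":-29,"dz":-1,"ax":0,"ay":0,"az":0},{"dx":-23,"dy":-29,"dz":-1,"ax":0,"ay":0,"az":0},{"dx":-23,"dy":-29,"dz":-1,"ax":0,"ay":0,"az":0},{"dx":-23,"dy":-29,"dz":-1,"ax":0,"ay":0,"az":0},{"dx":-23,"dy":-29,"dz":-1,"ax":0,"ay":0,"az":0},{"dx":-23,"dy":-29,"dz":-1,"ax":0,"ay":0,"az":0},{"dx":-23,"dy":-29,"dz":-1,"ax":0,"ay":0,"az":0},{"dx":-23,"dy":-29,"dz":-1,"ax":0,"ay":0,"az":0},{"dx":-23,"dy":-29,"dz":-1,"ax":0,"ay":0,"az":0},{"dx":-23,"dy":-29,"dz":-1,"ax":0,"ay":0,"az":0},{"dx":-15,"dy":-20,"dz":-1,"ax":0,"ay":0,"az":0},{"dx":0,"dy":0,"dz":0,"ax":0,"ay":0,"az":0}]'
python3 -c "
from h import *
go(np.array([.42,-.19,.42]));go(G-.1*Rh[:,2])"
```

```text
time: 1.6
tool_pos: [0.4197, 0.0965, 0.4209]
tcp_rot: [0.478, 3.103, -0.003]
wrist_force: [0.7, 0.3, -0.1]
width: 1.0
grip_force: 0.0
t 1.6 q [ 0.17 -0.23  2.07 -0.    1.29 -1.1 ] pos [0.4197 0.0965 0.4209]
 turn deg [ -3.8 -28.4 -14.4]  shift before turn [ -86.6 -273.1    1.6]  after turn [ -12.1 -286.2    7.7]
t 1.6 q [ 0.17 -0.23  2.07 -0.    1.29 -1.1 ] pos [0.4197 0.0965 0.4209]
 turn deg [ -3.8 -28.4 -14.4]  shift before turn [ -85.  -279.2   54. ]  after turn [  15.6 -291.8   52.2]
```

```bash
python3 -m jog '[{"dx":0,"dy":0,"dz":0,"ax":-0.76,"ay":-5.68,"az":-2.88},{"dx":0,"dy":0,"dz":0,"ax":-0.76,"ay":-5.68,"az":-2.88},{"dx":0,"dy":0,"dz":0,"ax":-0.76,"ay":-5.68,"az":-2.88},{"dx":0,"dy":0,"dz":0,"ax":-0.76,"ay":-5.68,"az":-2.88},{"dx":0,"dy":0,"dz":0,"ax":-0.76,"ay":-5.68,"az":-2.88},{"dx":2,"dy":-36.5,"dz":6.5,"ax":0,"ay":0,"az":0},{"dx":2,"dy":-36.5,"dz":6.5,"ax":0,"ay":0,"az":0},{"dx":2,"dy":-36.5,"dz":6.5,"ax":0,"ay":0,"az":0},{"dx":2,"dy":-36.5,"dz":6.5,"ax":0,"ay":0,"az":0},{"dx":2,"dy":-36.5,"dz":6.5,"ax":0,"ay":0,"az":0},{"dx":2,"dy":-36.5,"dz":6.5,"ax":0,"ay":0,"az":0},{"dx":2,"dy":-36.5,"dz":6.5,"ax":0,"ay":0,"az":0},{"dx":2,"dy":-36.5,"dz":6.5,"ax":0,"ay":0,"az":0},{"dx":0,"dy":0,"dz":0,"ax":0,"ay":0,"az":0},{"dx":0,"dy":0,"dz":0,"ax":0,"ay":0,"az":0}]'
python3 -c "
from h import *
go(G-.1*Rh[:,2])"
```

```text
time: 2.85
tool_pos: [0.4161, -0.1932, 0.3659]
tcp_rot: [0.065, 2.644, -0.011]
wrist_force: [-0.7, 0.1, 0.1]
width: 1.002
grip_force: 0.0
t 2.85 q [-0.58 -0.27  2.25  0.36  0.76 -2.32] pos [ 0.4161 -0.1932  0.3659]
 turn deg [ 0.2 -0.2 -0.1]  shift before turn [-1.5 -2.2 -1.1]  after turn [-1.5 -2.2 -1.1]
```

```bash
python3 -m jog '[{"dx":-1.5,"dy":-2.2,"dz":0,"ax":0.2,"ay":-0.2,"az":-0.1},{"dx":0,"dy":0,"dz":16.5,"ax":0,"ay":0,"az":0},{"dx":0,"dy":0,"dz":16.5,"ax":0,"ay":0,"az":0},{"dx":0,"dy":0,"dz":16.5,"ax":0,"ay":0,"az":0},{"dx":0,"dy":0,"dz":16.5,"ax":0,"ay":0,"az":0},{"dx":0,"dy":0,"dz":16.5,"ax":0,"ay":0,"az":0},{"dx":0,"dy":0,"dz":16.5,"ax":0,"ay":0,"az":0},{"dx":0,"dy":0,"dz":0,"ax":0,"ay":0,"az":0},{"dx":0,"dy":0,"dz":0,"ax":0,"ay":0,"az":0},{"dx":0,"dy":0,"dz":0,"ax":0,"ay":0,"az":0}]'
python3 - <<'E'
from h import *
go(G)
from workcell import optics
ims=[]
for n in("top","scene"):
    c=optics.read_camera(n);np.savez(n+"1.npz",**c)
    x0,y0=(260,150) if n=="top" else (230,130)
    ims.append(cv2.resize(c["img"][y0:y0+90,x0:x0+90,::-1],(400,400),interpolation=cv2.INTER_CUBIC))
cv2.imwrite("pics/grasp.png",cv2.convertScaleAbs(np.hstack(ims),alpha=1.3))
E
```

```text
time: 3.68
tool_pos: [0.4659, -0.195, 0.2815]
tcp_rot: [0.054, 2.638, -0.017]
wrist_force: [-0.1, -0.0, 0.2]
width: 1.001
grip_force: 0.0
t 3.68 q [-0.52 -0.07  2.26  0.44  0.54 -2.39] pos [ 0.4659 -0.195   0.2815]
 turn deg [0.1 0.2 0.4]  shift before turn [ 1.8 -2.9  0.9]  after turn [ 1.7 -2.9  0.9]
```

View pics/grasp.png

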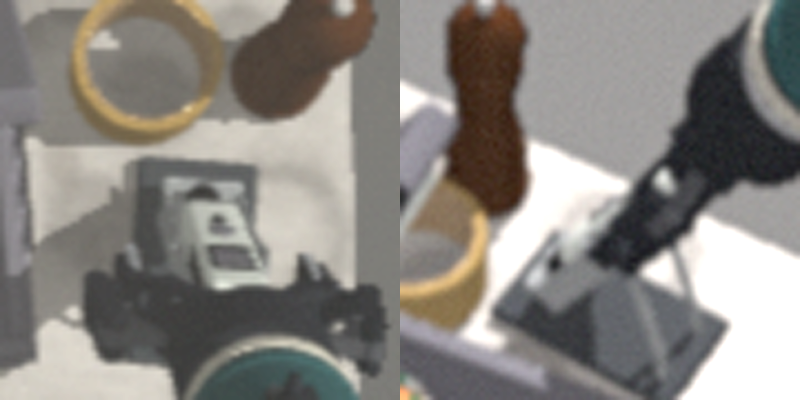

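The fingers straddle the handle in both views. I'll correct by 3 mm along y and then grip.

```bash
python3 -m jog '[{"dx":1.7,"dy":-2.9,"dz":0.9,"ax":0.1,"ay":0.2,"az":0.4},{"dx":0,"dy":0,"dz":0,"ax":0,"ay":0,"az":0},{"dx":0,"dy":0,"dz":0,"ax":0,"ay":0,"az":0}]'
python3 -m jog '[{"dx":0,"dy":0,"dz":0,"ax":0,"ay":0,"az":0},{"dx":0,"dy":0,"dz":0,"ax":0,"ay":0,"az":0},{"dx":0,"dy":0,"dz":0,"ax":0,"ay":0,"az":0},{"dx":0,"dy":0,"dz":0,"ax":0,"ay":0,"az":0},{"dx":0,"dy":0,"dz":0,"ax":0,"ay":0,"az":0},{"dx":0,"dy":0,"dz":0,"ax":0,"ay":0,"az":0},{"dx":0,"dy":0,"dz":0,"ax":0,"ay":0,"az":0},{"dx":0,"dy":0,"dz":0,"ax":0,"ay":0,"az":0}]' 0 40
python3 -c "
from h import *
go(G)"
```

```text
time: 4.03
tool_pos: [0.4642, -0.1992, 0.2795]
tcp_rot: [0.068, 2.641, -0.018]
wrist_force: [0.6, 0.3, 0.4]
width: 0.998
grip_force: 0.0
time: 4.7
tool_pos: [0.4644, -0.1992, 0.2793]
tcp_rot: [0.067, 2.642, -0.018]
wrist_force: [-1.4, -1.8, 1.3]
width: 0.396
grip_force: 30.2
t 4.7 q [-0.53 -0.06  2.26  0.44  0.54 -2.38] pos [ 0.4644 -0.1992  0.2793]
 turn deg [-0.1 -0.  -0.1]  shift before turn [-0.4  1.4 -0.5]  after turn [-0.4  1.4 -0.4]
```

Run:
```python
from h import *
from workcell import bot
s=bot.read_state(); np.savez("home.npz",p=s["tool_pos"],r=s["tcp_rot"])
R0=Rn.from_rotvec(s["tcp_rot"]).as_matrix()
print((R0.T@(tub+.08*zt-lens)*1e3).round(1), R0.round(3))
```

```text
[ -30.6  169.8 -123.8] [[-0.877  0.051  0.478]
 [ 0.044  0.999 -0.025]
 [-0.479 -0.001 -0.878]]
```

```bash
python3 -m jog '[{"dx":-2,"dy":0,"dz":-3,"ax":0,"ay":0,"az":0},{"dx":-4,"dy":0,"dz":-7,"ax":0,"ay":0,"az":0},{"dx":-4,"dy":0,"dz":-12,"ax":0,"ay":0,"az":0},{"dx":-4,"dy":0,"dz":-16,"ax":0,"ay":0,"az":0},{"dx":-4,"dy":0,"dz":-20,"ax":0,"ay":0,"az":0},{"dx":-4,"dy":0,"dz":-20,"ax":0,"ay":0,"az":0},{"dx":-4,"dy":0,"dz":-20,"ax":0,"ay":0,"az":0},{"dx":-4,"dy":0,"dz":-20,"ax":0,"ay":0,"az":0},{"dx":0,"dy":0,"dz":-12,"ax":0,"ay":0,"az":0},{"dx":0,"dy":0,"dz":0,"ax":0,"ay":0,"az":0},{"dx":0,"dy":0,"dz":0,"ax":0,"ay":0,"az":0}]'
python3 -m jog '[{"dx":0,"dy":4,"dz":0,"ax":0,"ay":0,"az":0},{"dx":0,"dy":10,"dz":0,"ax":0,"ay":0,"az":0},{"dx":0,"dy":17,"dz":0,"ax":0,"ay":0,"az":0},{"dx":0,"dy":20,"dz":0,"ax":0,"ay":0,"az":0},{"dx":0,"dy":20,"dz":0,"ax":0,"ay":0,"az":0},{"dx":0,"dy":20,"dz":0,"ax":0,"ay":0,"az":0},{"dx":0,"dy":20,"dz":0,"ax":0,"ay":0,"az":0},{"dx":0,"dy":20,"dz":0,"ax":0,"ay":0,"az":0},{"dx":0,"dy":20,"dz":0,"ax":0,"ay":0,"az":0},{"dx":0,"dy":12,"dz":0,"ax":0,"ay":0,"az":0},{"dx":0,"dy":5,"dz":0,"ax":0,"ay":0,"az":0},{"dx":0,"dy":2,"dz":0,"ax":0,"ay":0,"az":0},{"dx":0,"dy":0,"dz":0,"ax":0,"ay":0,"az":0},{"dx":0,"dy":0,"dz":0,"ax":0,"ay":0,"az":0}]'
python3 - <<'E'
from h import *
h=np.load("home.npz"); M=h["p"]+tub+.08*zt-lens
np.savez("M.npz",M=M)
go(M,Rn.from_rotvec(h["r"]).as_matrix())
from workcell import optics
ims=[]
for n in("top","scene"):
    c=optics.read_camera(n);np.savez(n+"2.npz",**c)
    x0,y0=(190,140) if n=="top" else (180,150)
    im=cv2.resize(c["img"][y0:y0+100,x0:x0+100,::-1],(400,400),interpolation=cv2.INTER_CUBIC)
    sets=[[tub,tub+.08*zt],*[[tub+z*zt+x*xt+y*yt for x,y in((.012,.017),(.012,-.017),(-.012,-.017),(-.012,.017))] for z in(.245,.112)]]
    for s in sets: cv2.polylines(im,[((proj(c,s)-[x0,y0]+.5)*4).astype(np.int32)],True,(0,0,255),1)
    ims.append(im)
cv2.imwrite("pics/meas.png",cv2.convertScaleAbs(np.hstack(ims),alpha=1.3))
E
```

```text
time: 5.62
tool_pos: [0.4284, -0.197, 0.4083]
tcp_rot: [0.067, 2.641, -0.018]
wrist_force: [-0.4, 0.1, -1.9]
width: 0.396
grip_force: 30.3
time: 6.78
tool_pos: [0.4371, -0.0276, 0.407]
tcp_rot: [0.067, 2.643, -0.017]
wrist_force: [-0.1, -0.4, -2.4]
width: 0.399
grip_force: 30.4
t 6.78 q [-0.14 -0.37  2.24  0.06  0.78 -1.69] pos [ 0.4371 -0.0276  0.407 ]
 turn deg [ 0.  -0.1 -0. ]  shift before turn [-1.  -0.1  5.7]  after turn [-1.  -0.1  5.7]
```

View pics/meas.png

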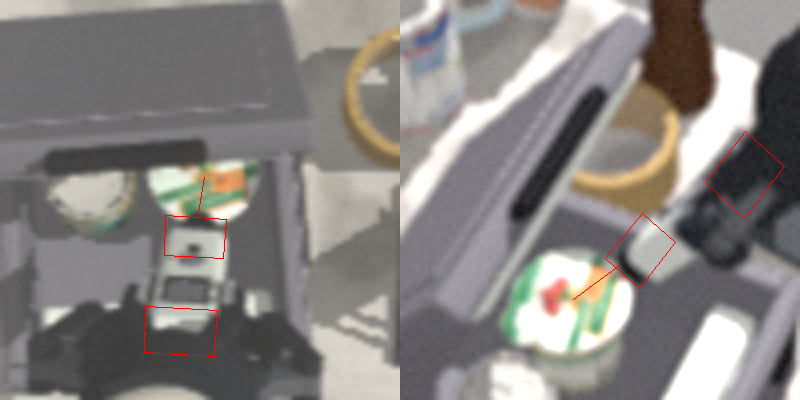

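The view shows the lens above the tub, with the projected axis ending at the tub's centre, at (205,178) in the top half and (573,300) in the scene half. I'll close in by 6 mm and hold.

```bash
python3 -m jog '[{"dx":-0.5,"dy":0,"dz":3,"ax":0,"ay":0,"az":0},{"dx":-0.5,"dy":0,"dz":2.7,"ax":0,"ay":0,"az":0},{"dx":0,"dy":0,"dz":0,"ax":0,"ay":0,"az":0},{"dx":0,"dy":0,"dz":0,"ax":0,"ay":0,"az":0},{"dx":0,"dy":0,"dz":0,"ax":0,"ay":0,"az":0},{"dx":0,"dy":0,"dz":0,"ax":0,"ay":0,"az":0},{"dx":0,"dy":0,"dz":0,"ax":0,"ay":0,"az":0},{"dx":0,"dy":0,"dz":0,"ax":0,"ay":0,"az":0},{"dx":0,"dy":0,"dz":0,"ax":0,"ay":0,"az":0},{"dx":0,"dy":0,"dz":0,"ax":0,"ay":0,"az":0},{"dx":0,"dy":0,"dz":0,"ax":0,"ay":0,"az":0},{"dx":0,"dy":0,"dz":0,"ax":0,"ay":0,"az":0},{"dx":0,"dy":0,"dz":0,"ax":0,"ay":0,"az":0},{"dx":0,"dy":0,"dz":0,"ax":0,"ay":0,"az":0},{"dx":0,"dy":0,"dz":0,"ax":0,"ay":0,"az":0},{"dx":0,"dy":0,"dz":0,"ax":0,"ay":0,"az":0},{"dx":0,"dy":0,"dz":0,"ax":0,"ay":0,"az":0},{"dx":0,"dy":0,"dz":0,"ax":0,"ay":0,"az":0},{"dx":0,"dy":0,"dz":0,"ax":0,"ay":0,"az":0}]'
for i in 1 ; do python3 -m jog '[{"dx":0,"dy":0,"dz":0,"ax":0,"ay":0,"az":0},{"dx":0,"dy":0,"dz":0,"ax":0,"ay":0,"az":0},{"dx":0,"dy":0,"dz":0,"ax":0,"ay":0,"az":0},{"dx":0,"dy":0,"dz":0,"ax":0,"ay":0,"az":0},{"dx":0,"dy":0,"dz":0,"ax":0,"ay":0,"az":0},{"dx":0,"dy":0,"dz":0,"ax":0,"ay":0,"az":0},{"dx":0,"dy":0,"dz":0,"ax":0,"ay":0,"az":0},{"dx":0,"dy":0,"dz":0,"ax":0,"ay":0,"az":0},{"dx":0,"dy":0,"dz":0,"ax":0,"ay":0,"az":0},{"dx":0,"dy":0,"dz":0,"ax":0,"ay":0,"az":0},{"dx":0,"dy":0,"dz":0,"ax":0,"ay":0,"az":0},{"dx":0,"dy":0,"dz":0,"ax":0,"ay":0,"az":0},{"dx":0,"dy":0,"dz":0,"ax":0,"ay":0,"az":0},{"dx":0,"dy":0,"dz":0,"ax":0,"ay":0,"az":0},{"dx":0,"dy":0,"dz":0,"ax":0,"ay":0,"az":0},{"dx":0,"dy":0,"dz":0,"ax":0,"ay":0,"az":0},{"dx":0,"dy":0,"dz":0,"ax":0,"ay":0,"az":0},{"dx":0,"dy":0,"dz":0,"ax":0,"ay":0,"az":0},{"dx":0,"dy":0,"dz":0,"ax":0,"ay":0,"az":0},{"dx":0,"dy":0,"dz":0,"ax":0,"ay":0,"az":0}]'; done
python3 - <<'E'
from h import *
h=np.load("home.npz"); M=np.load("M.npz")["M"]; R=Rn.from_rotvec(h["r"]).as_matrix()
go(M,R); go(h["p"],R)
E
```

```text
time: 8.47
tool_pos: [0.4407, -0.0275, 0.403]
tcp_rot: [0.067, 2.642, -0.017]
wrist_force: [0.4, 0.2, -1.4]
width: 0.393
grip_force: 30.4
time: 10.13
tool_pos: [0.4407, -0.0275, 0.4031]
tcp_rot: [0.067, 2.642, -0.017]
wrist_force: [0.0, 0.1, -1.8]
width: 0.394
grip_force: 30.4
t 10.13 q [-0.13 -0.36  2.24  0.06  0.76 -1.69] pos [ 0.4407 -0.0275  0.4031]
 turn deg [ 0. -0. -0.]  shift before turn [ 0.3 -0.4  0.5]  after turn [ 0.3 -0.4  0.5]
t 10.13 q [-0.13 -0.36  2.24  0.06  0.76 -1.69] pos [ 0.4407 -0.0275  0.4031]
 turn deg [ 0. -0. -0.]  shift before turn [  30.8 -170.3  124.2]  after turn [  30.9 -170.2  124.3]
```

```bash
python3 -m jog '[{"dx":0,"dy":0,"dz":-3,"ax":0,"ay":0,"az":0},{"dx":0,"dy":-4,"dz":-3,"ax":0,"ay":0,"az":0},{"dx":0,"dy":-10,"dz":0,"ax":0,"ay":0,"az":0},{"dx":0,"dy":-17,"dz":0,"ax":0,"ay":0,"az":0},{"dx":0,"dy":-20,"dz":0,"ax":0,"ay":0,"az":0},{"dx":0,"dy":-20,"dz":0,"ax":0,"ay":0,"az":0},{"dx":0,"dy":-20,"dz":0,"ax":0,"ay":0,"az":0},{"dx":0,"dy":-20,"dz":0,"ax":0,"ay":0,"az":0},{"dx":0,"dy":-20,"dz":0,"ax":0,"ay":0,"az":0},{"dx":0,"dy":-20,"dz":0,"ax":0,"ay":0,"az":0},{"dx":0,"dy":-12,"dz":0,"ax":0,"ay":0,"az":0},{"dx":0,"dy":-5,"dz":0,"ax":0,"ay":0,"az":0},{"dx":0,"dy":-2,"dz":0,"ax":0,"ay":0,"az":0},{"dx":0,"dy":0,"dz":0,"ax":0,"ay":0,"az":0},{"dx":0,"dy":0,"dz":0,"ax":0,"ay":0,"az":0},{"dx":0,"dy":0,"dz":0,"ax":0,"ay":0,"az":0}]'
python3 - <<'E'
from h import *
h=np.load("home.npz"); R=Rn.from_rotvec(h["r"]).as_matrix()
go(h["p"],R)
E
```

```text
time: 11.47
tool_pos: [0.4293, -0.1964, 0.4083]
tcp_rot: [0.066, 2.642, -0.016]
wrist_force: [1.1, -0.2, -1.3]
width: 0.395
grip_force: 30.5
t 11.47 q [-0.57 -0.28  2.18  0.33  0.83 -2.26] pos [ 0.4293 -0.1964  0.4083]
 turn deg [ 0.1 -0.   0. ]  shift before turn [ 30.7  -1.1 130.1]  after turn [ 30.8  -0.9 130.1]
```

Next I descend with a 6 mm offset off the trough, stopping about 20 mm short along the axis.

```bash
python3 -m jog '[{"dx":4,"dy":-1,"dz":6,"ax":0.1,"ay":0,"az":0},{"dx":4,"dy":0,"dz":14,"ax":0,"ay":0,"az":0},{"dx":4,"dy":0,"dz":18,"ax":0,"ay":0,"az":0},{"dx":4,"dy":0,"dz":18,"ax":0,"ay":0,"az":0},{"dx":4,"dy":0,"dz":18,"ax":0,"ay":0,"az":0},{"dx":3,"dy":0,"dz":18,"ax":0,"ay":0,"az":0},{"dx":2,"dy":0,"dz":12,"ax":0,"ay":0,"az":0},{"dx":0,"dy":0,"dz":6,"ax":0,"ay":0,"az":0},{"dx":0,"dy":0,"dz":0,"ax":0,"ay":0,"az":0},{"dx":0,"dy":0,"dz":0,"ax":0,"ay":0,"az":0},{"dx":0,"dy":0,"dz":0,"ax":0,"ay":0,"az":0}]'
python3 - <<'E'
from h import *
h=np.load("home.npz"); R=Rn.from_rotvec(h["r"]).as_matrix()
go(h["p"],R)
E
```

```text
time: 12.38
tool_pos: [0.4602, -0.1999, 0.3007]
tcp_rot: [0.067, 2.641, -0.02]
wrist_force: [-0.2, -0.9, -1.9]
width: 0.395
grip_force: 30.5
t 12.38 q [-0.54 -0.1   2.24  0.41  0.59 -2.35] pos [ 0.4602 -0.1999  0.3007]
 turn deg [-0.1  0.1  0. ]  shift before turn [ 6.6  1.  20.8]  after turn [ 6.6  1.  20.8]
```

```bash
python3 -m jog '[{"dx":0,"dy":1,"dz":5,"ax":0,"ay":0,"az":0},{"dx":1,"dy":0,"dz":6,"ax":0,"ay":0,"az":0},{"dx":2,"dy":0,"dz":5,"ax":0,"ay":0,"az":0},{"dx":2,"dy":0,"dz":2.5,"ax":0,"ay":0,"az":0},{"dx":1,"dy":0,"dz":1.5,"ax":0,"ay":0,"az":0},{"dx":0,"dy":0,"dz":0,"ax":0,"ay":0,"az":0},{"dx":0,"dy":0,"dz":0,"ax":0,"ay":0,"az":0},{"dx":0,"dy":0,"dz":0,"ax":0,"ay":0,"az":0}]'
python3 - <<'E'
from h import *
h=np.load("home.npz"); R=Rn.from_rotvec(h["r"]).as_matrix()
go(h["p"],R)
E
```

```text
time: 13.05
tool_pos: [0.4643, -0.1992, 0.2794]
tcp_rot: [0.068, 2.642, -0.019]
wrist_force: [1.6, 0.2, -2.1]
width: 0.398
grip_force: 30.3
t 13.05 q [-0.53 -0.06  2.26  0.44  0.54 -2.38] pos [ 0.4643 -0.1992  0.2794]
 turn deg [-0.1 -0.  -0. ]  shift before turn [-0.1  0.   0.2]  after turn [-0.1  0.   0.2]
```

```bash
python3 -m jog '[{"dx":0.2,"dy":0,"dz":0.3,"ax":0,"ay":0,"az":0},{"dx":0,"dy":0,"dz":0,"ax":0,"ay":0,"az":0},{"dx":0,"dy":0,"dz":0,"ax":0,"ay":0,"az":0},{"dx":0,"dy":0,"dz":0,"ax":0,"ay":0,"az":0},{"dx":0,"dy":0,"dz":0,"ax":0,"ay":0,"az":0},{"dx":0,"dy":0,"dz":0,"ax":0,"ay":0,"az":0},{"dx":0,"dy":0,"dz":0,"ax":0,"ay":0,"az":0},{"dx":0,"dy":0,"dz":0,"ax":0,"ay":0,"az":0},{"dx":0,"dy":0,"dz":0,"ax":0,"ay":0,"az":0},{"dx":0,"dy":0,"dz":0,"ax":0,"ay":0,"az":0}]' 1
python3 -m jog '[{"dx":0,"dy":0,"dz":-8,"ax":0,"ay":0,"az":0},{"dx":0,"dy":0,"dz":-16,"ax":0,"ay":0,"az":0},{"dx":0,"dy":0,"dz":-20,"ax":0,"ay":0,"az":0},{"dx":0,"dy":0,"dz":-20,"ax":0,"ay":0,"az":0},{"dx":0,"dy":0,"dz":-20,"ax":0,"ay":0,"az":0},{"dx":0,"dy":0,"dz":-20,"ax":0,"ay":0,"az":0},{"dx":0,"dy":0,"dz":-20,"ax":0,"ay":0,"az":0},{"dx":0,"dy":0,"dz":-10,"ax":0,"ay":0,"az":0},{"dx":0,"dy":0,"dz":0,"ax":0,"ay":0,"az":0},{"dx":0,"dy":0,"dz":0,"ax":0,"ay":0,"az":0}]'
python3 - <<'E'
from h import *
from workcell import optics
ims=[]
for n in("top","scene"):
    c=optics.read_camera(n);np.savez(n+"3.npz",**c)
    x0,y0=(185,140) if n=="top" else (170,130)
    im=cv2.resize(c["img"][y0:y0+130,x0:x0+130,::-1],(400,400),interpolation=cv2.INTER_CUBIC)
    sets=[[lens+z*zt+x*xt+y*yt for x,y in((.012,.017),(.012,-.017),(-.012,-.017),(-.012,.017))] for z in(.165,.032)]
    for s in sets: cv2.polylines(im,[((proj(c,s)-[x0,y0]+.5)*400/130).astype(np.int32)],True,(0,0,255),1)
    ims.append(im)
cv2.imwrite("pics/back.png",cv2.convertScaleAbs(np.hstack(ims),alpha=1.3))
# lid edge approach: tool vertical, yaw same; hinge
R=np.column_stack([-Rs[:,0],Rs[:,1],[0,0,-1]])
go(np.array([.44,-.15,.54]),R)
go(np.array([.66,-.0,.54]),R)
E
```

```text
time: 13.88
tool_pos: [0.4641, -0.1991, 0.2789]
tcp_rot: [0.068, 2.642, -0.019]
wrist_force: [-0.1, -0.1, -0.3]
width: 1.002
grip_force: 0.0
time: 14.72
tool_pos: [0.4, -0.1958, 0.3972]
tcp_rot: [0.068, 2.641, -0.021]
wrist_force: [-0.6, -0.2, 0.1]
width: 0.999
grip_force: 0.0
t 14.82 q [-0.61 -0.33  2.23  0.35  0.83 -2.31] pos [ 0.4    -0.1955  0.3954]
 turn deg [-0.1 28.5 -0.1]  shift before turn [-102.    47.4 -109.2]  after turn [ -37.8   47.4 -144.6]
t 14.82 q [-0.61 -0.33  2.23  0.35  0.83 -2.31] pos [ 0.4    -0.1955  0.3954]
 turn deg [-0.1 28.5 -0.1]  shift before turn [-288.4  208.5   -8.1]  after turn [-250.2  207.9 -144.6]
```

View pics/back.png

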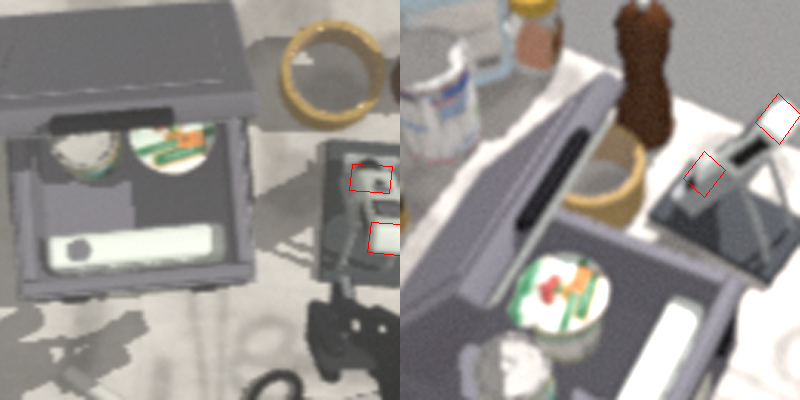

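The thermometer's end face and nose match the home outline, and the goods haven't moved. Next I shut the fingers, go upright and swing round behind the lid.

```bash
cat >> h.py <<'E'
by=np.radians(4.); Rb=Rn.from_euler('z',by).as_matrix(); hinge=np.array([.697,.0045,.105])
Rl=np.column_stack([-Rb[:,0],Rb[:,1],[0,0,-1]])
def tip(phi,off=.011,L=.19):
    c,s=np.cos(phi),np.sin(phi)
    return hinge+Rb@[-L*c+.02*s+off,0,L*s+.02*c]+[0,0,.173]
E
python3 -m jog '[{"dx":-12,"dy":5,"dz":-14,"ax":0,"ay":0,"az":0},{"dx":-16,"dy":8,"dz":-19,"ax":0,"ay":0,"az":0},{"dx":-18,"dy":8,"dz":-19,"ax":0,"ay":0,"az":0},{"dx":-18,"dy":8,"dz":-19,"ax":0,"ay":0,"az":0},{"dx":-18,"dy":8,"dz":-19,"ax":0,"ay":0,"az":0},{"dx":-18,"dy":8,"dz":-19,"ax":0,"ay":0,"az":0},{"dx":0,"dy":0,"dz":0,"ax":0,"ay":5.7,"az":0},{"dx":0,"dy":0,"dz":0,"ax":0,"ay":5.7,"az":0},{"dx":0,"dy":0,"dz":0,"ax":0,"ay":5.7,"az":0},{"dx":0,"dy":0,"dz":0,"ax":0,"ay":5.7,"az":0},{"dx":0,"dy":0,"dz":0,"ax":0,"ay":5.7,"az":0},{"dx":0,"dy":0,"dz":0,"ax":0,"ay":0,"az":0}]' 0
python3 - <<'E'
from h import *
P=tip(1.0,.06); print(P)
go(P+[0,0,.1],Rl); go(P,Rl)
E
```

```text
time: 15.82
tool_pos: [0.4396, -0.1524, 0.5377]
tcp_rot: [-0.079, -3.134, -0.0]
wrist_force: [1.3, -1.3, -0.9]
width: 0.001
grip_force: 0.0
[0.6712349  0.00269833 0.44868553]
t 15.82 q [-0.39 -0.19  1.84 -0.    1.5  -1.91] pos [ 0.4396 -0.1524  0.5377]
 turn deg [ 0.  -0.3 -6.9]  shift before turn [-223.5  166.5  -12.3]  after turn [-241.9  138.5  -11. ]
t 15.82 q [-0.39 -0.19  1.84 -0.    1.5  -1.91] pos [ 0.4396 -0.1524  0.5377]
 turn deg [ 0.  -0.3 -6.9]  shift before turn [-224.1  166.5   87.7]  after turn [-241.9  138.5   89. ]
```

```bash
python3 -m jog '[{"dx":0,"dy":0,"dz":-10,"ax":0,"ay":-0.3,"az":-6.9},{"dx":-10,"dy":6,"dz":0,"ax":0,"ay":0,"az":0},{"dx":-20,"dy":12,"dz":0,"ax":0,"ay":0,"az":0},{"dx":-26,"dy":15,"dz":0,"ax":0,"ay":0,"az":0},{"dx":-26,"dy":15,"dz":0,"ax":0,"ay":0,"az":0},{"dx":-26,"dy":15,"dz":0,"ax":0,"ay":0,"az":0},{"dx":-26,"dy":15,"dz":0,"ax":0,"ay":0,"az":0},{"dx":-26,"dy":15,"dz":0,"ax":0,"ay":0,"az":0},{"dx":-26,"dy":15,"dz":0,"ax":0,"ay":0,"az":0},{"dx":-26,"dy":15,"dz":0,"ax":0,"ay":0,"az":0},{"dx":-20,"dy":10,"dz":0,"ax":0,"ay":0,"az":0},{"dx":-10,"dy":5,"dz":0,"ax":0,"ay":0,"az":0},{"dx":0,"dy":0,"dz":0,"ax":0,"ay":0,"az":0},{"dx":0,"dy":0,"dz":0,"ax":0,"ay":0,"az":0}]'
python3 - <<'E'
from h import *
go(tip(1.0,.06),Rl)
from workcell import optics
ims=[]
for n in("top","scene"):
    c=optics.read_camera(n)
    x0,y0=(180,110) if n=="top" else (150,100)
    ims.append(cv2.resize(c["img"][y0:y0+150,x0:x0+150,::-1],(400,400),interpolation=cv2.INTER_CUBIC))
cv2.imwrite("pics/lid.png",cv2.convertScaleAbs(np.hstack(ims),alpha=1.3))
E
```

```text
time: 16.98
tool_pos: [0.6702, 0.0024, 0.5503]
tcp_rot: [-0.107, 3.135, -0.002]
wrist_force: [0.2, -0.2, -1.1]
width: 0.0
grip_force: 0.0
t 16.98 q [-0.03  0.2   1.42 -0.    1.52 -1.67] pos [0.6702 0.0024 0.5503]
 turn deg [-0.1  0.3 -0.1]  shift before turn [ -0.6   0.4 101.6]  after turn [ -1.1   0.2 101.6]
```

View pics/lid.png

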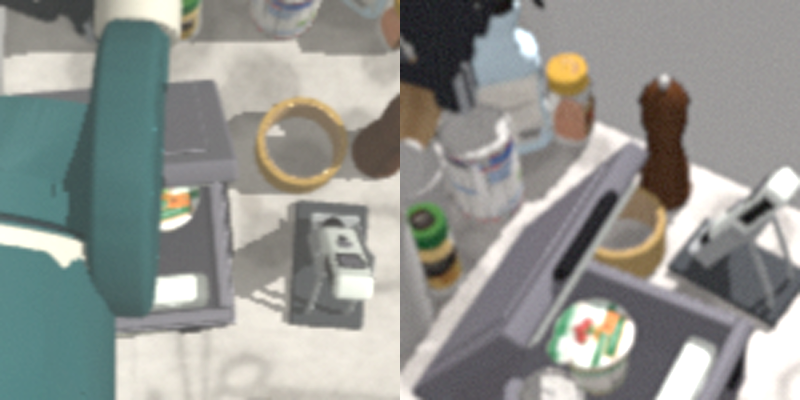

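The arm is above and behind the lid with everything clear, so I'll descend behind it.

```bash
python3 -m jog '[{"dx":-1,"dy":0,"dz":8,"ax":0,"ay":0.3,"az":0},{"dx":0,"dy":0,"dz":18,"ax":0,"ay":0,"az":0},{"dx":0,"dy":0,"dz":22,"ax":0,"ay":0,"az":0},{"dx":0,"dy":0,"dz":22,"ax":0,"ay":0,"az":0},{"dx":0,"dy":0,"dz":18,"ax":0,"ay":0,"az":0},{"dx":0,"dy":0,"dz":13,"ax":0,"ay":0,"az":0},{"dx":0,"dy":0,"dz":0,"ax":0,"ay":0,"az":0},{"dx":0,"dy":0,"dz":0,"ax":0,"ay":0,"az":0}]'
python3 - <<'E'
from h import *
p=tip(1.0,.06);go(p,Rl)
a=np.array([tip(1,.011)]+[tip(f,.011) for f in np.arange(.9,-.01,-.1)]); print((Rl.T@(a-p).T*1e3).T.round(0)); print((Rl.T@np.diff(a,axis=0).T*1e3).T.round(1)[:,[0,2]].tolist())
E
```

```text
time: 17.75
tool_pos: [0.6707, 0.0014, 0.4498]
tcp_rot: [0.107, -3.139, 0.003]
wrist_force: [0.7, 0.0, 0.7]
width: 0.002
grip_force: 0.0
t 17.75 q [-0.03  0.23  1.56 -0.    1.35 -1.67] pos [0.6707 0.0014 0.4498]
 turn deg [-0.1 -0.  -0.1]  shift before turn [-0.6  1.2  1.1]  after turn [-0.6  1.2  1.1]
[[ 49.  -0.   0.]
 [ 66.   0.   9.]
 [ 81.   0.  20.]
 [ 96.   0.  33.]
 [109.   0.  47.]
 [120.   0.  62.]
 [130.   0.  78.]
 [139.   0.  95.]
 [145.   0. 113.]
 [150.   0. 132.]
 [153.   0. 151.]]
[[16.6, 9.4], [15.6, 11.0], [14.4, 12.5], [13.1, 13.9], [11.6, 15.1], [10.1, 16.2], [8.4, 17.2], [6.6, 17.9], [4.8, 18.5], [2.9, 18.9]]
```

```bash
python3 -m jog '[{"dx":8,"dy":0,"dz":1,"ax":0,"ay":0,"az":0},{"dx":8,"dy":1,"dz":0,"ax":0,"ay":0,"az":0},{"dx":8,"dy":0,"dz":0,"ax":0,"ay":0,"az":0},{"dx":8,"dy":0,"dz":0,"ax":0,"ay":0,"az":0},{"dx":5,"dy":0,"dz":0,"ax":0,"ay":0,"az":0},{"dx":5,"dy":0,"dz":0,"ax":0,"ay":0,"az":0},{"dx":4,"dy":0,"dz":0,"ax":0,"ay":0,"az":0},{"dx":3,"dy":0,"dz":0,"ax":0,"ay":0,"az":0},{"dx":4,"dy":0,"dz":2.4,"ax":0,"ay":0,"az":0},{"dx":4,"dy":0,"dz":2.4,"ax":0,"ay":0,"az":0},{"dx":4,"dy":0,"dz":2.4,"ax":0,"ay":0,"az":0},{"dx":4,"dy":0,"dz":2.4,"ax":0,"ay":0,"az":0}]'
python3 - <<'E'
from h import *
go(tip(.9),Rl)
E
```

```text
time: 18.75
tool_pos: [0.6061, -0.0017, 0.4396]
tcp_rot: [-0.108, 3.138, -0.003]
wrist_force: [0.4, -0.5, 1.3]
width: 0.001
grip_force: 0.6
t 18.75 q [-0.04  0.11  1.72 -0.    1.31 -1.68] pos [ 0.6061 -0.0017  0.4396]
 turn deg [-0.1  0.1 -0. ]  shift before turn [ 0.3 -0.2  0.4]  after turn [ 0.3 -0.2  0.4]
```

```bash
python3 -m jog '[{"dx":3.9,"dy":0,"dz":2.8,"ax":0,"ay":0,"az":0},{"dx":3.9,"dy":0,"dz":2.8,"ax":0,"ay":0,"az":0},{"dx":3.9,"dy":0,"dz":2.8,"ax":0,"ay":0,"az":0},{"dx":3.9,"dy":0,"dz":2.8,"ax":0,"ay":0,"az":0},{"dx":3.6,"dy":0,"dz":3.1,"ax":0,"ay":0,"az":0},{"dx":3.6,"dy":0,"dz":3.1,"ax":0,"ay":0,"az":0},{"dx":3.6,"dy":0,"dz":3.1,"ax":0,"ay":0,"az":0},{"dx":3.6,"dy":0,"dz":3.1,"ax":0,"ay":0,"az":0}]'
python3 - <<'E'
from h import *
go(tip(.7),Rl)
E
```

```text
time: 19.42
tool_pos: [0.576, -0.0037, 0.4157]
tcp_rot: [-0.108, 3.139, -0.003]
wrist_force: [1.0, -0.8, -0.1]
width: -0.0
grip_force: 0.4
t 19.42 q [-0.05  0.07  1.81 -0.    1.26 -1.69] pos [ 0.576  -0.0037  0.4157]
 turn deg [-0.1  0.1 -0.1]  shift before turn [ 0.2 -0.2 -0. ]  after turn [ 0.2 -0.2 -0. ]
```

```bash
cat >> h.py <<'E'
def lip(c):
    # dark lip blob in the scene view, predicted vs angle
    m=(c["img"].max(2)<45).astype(np.uint8)
    n,_,st,ce=cv2.connectedComponentsWithStats(m)
    print([(ce[i].round(1).tolist(),int(st[i,4])) for i in range(1,n) if st[i,4]>20 and 180<ce[i][0]<300 and 150<ce[i][1]<300])
E
python3 - <<'E'
from h import *
from workcell import optics
lip(load("scene0.npz")); c=optics.read_camera("scene"); lip(c); np.savez("scene4.npz",**c)
for f in(1,.9,.8,.7,.6): print(f,proj(c,hinge+Rb@[-.22*np.cos(f)+.01*np.sin(f),0,.22*np.sin(f)+.01*np.cos(f)]).round(1))
E
```

```text
[([245.3, 153.5], 27), ([218.7, 188.8], 171), ([283.4, 178.6], 34), ([266.8, 204.3], 44), ([275.3, 240.9], 27), ([203.5, 275.9], 140), ([256.3, 279.1], 28)]
[([220.3, 173.0], 1368), ([283.2, 179.0], 26), ([241.3, 207.9], 175), ([275.4, 240.9], 22), ([203.8, 276.1], 119)]
1 [[217.4 184.4]]
0.9 [[226.5 191.7]]
0.8 [[235.  199.2]]
0.7 [[242.7 206.8]]
0.6 [[249.5 214.3]]
```

The lip is at (241,208), which puts the lid at ≈0.70 rad, so it is following. I'll continue.

```bash
python3 -m jog '[{"dx":3.3,"dy":0,"dz":3.5,"ax":0,"ay":0,"az":0},{"dx":3.3,"dy":0,"dz":3.5,"ax":0,"ay":0,"az":0},{"dx":3.3,"dy":0,"dz":3.5,"ax":0,"ay":0,"az":0},{"dx":3.3,"dy":0,"dz":3.5,"ax":0,"ay":0,"az":0},{"dx":2.9,"dy":0,"dz":3.8,"ax":0,"ay":0,"az":0},{"dx":2.9,"dy":0,"dz":3.8,"ax":0,"ay":0,"az":0},{"dx":2.9,"dy":0,"dz":3.8,"ax":0,"ay":0,"az":0},{"dx":2.9,"dy":0,"dz":3.8,"ax":0,"ay":0,"az":0},{"dx":2.5,"dy":0,"dz":4,"ax":0,"ay":0,"az":0},{"dx":2.5,"dy":0,"dz":4,"ax":0,"ay":0,"az":0},{"dx":2.5,"dy":0,"dz":4,"ax":0,"ay":0,"az":0},{"dx":2.5,"dy":0,"dz":4,"ax":0,"ay":0,"az":0},{"dx":2.1,"dy":0,"dz":4.3,"ax":0,"ay":0,"az":0},{"dx":2.1,"dy":0,"dz":4.3,"ax":0,"ay":0,"az":0},{"dx":2.1,"dy":0,"dz":4.3,"ax":0,"ay":0,"az":0},{"dx":2.1,"dy":0,"dz":4.3,"ax":0,"ay":0,"az":0}]'
python3 -m jog '[{"dx":1.6,"dy":0,"dz":4.5,"ax":0,"ay":0,"az":0},{"dx":1.6,"dy":0,"dz":4.5,"ax":0,"ay":0,"az":0},{"dx":1.6,"dy":0,"dz":4.5,"ax":0,"ay":0,"az":0},{"dx":1.6,"dy":0,"dz":4.5,"ax":0,"ay":0,"az":0},{"dx":1.2,"dy":0,"dz":4.6,"ax":0,"ay":0,"az":0},{"dx":1.2,"dy":0,"dz":4.6,"ax":0,"ay":0,"az":0},{"dx":1.2,"dy":0,"dz":4.6,"ax":0,"ay":0,"az":0},{"dx":1.2,"dy":0,"dz":4.6,"ax":0,"ay":0,"az":0}]'
python3 - <<'E'
from h import *
go(tip(.1),Rl);go(tip(0),Rl)
E
```

```text
time: 20.8
tool_pos: [0.5331, -0.0068, 0.3532]
tcp_rot: [-0.108, 3.139, -0.003]
wrist_force: [-0.1, -0.1, 1.1]
width: -0.001
grip_force: 0.3
time: 21.47
tool_pos: [0.5222, -0.0076, 0.3168]
tcp_rot: [-0.108, 3.138, -0.003]
wrist_force: [0.2, 0.0, 0.4]
width: 0.005
grip_force: 0.3
t 21.47 q [-0.06  0.05  2.02 -0.    1.07 -1.7 ] pos [ 0.5222 -0.0076  0.3168]
 turn deg [-0.1  0.1 -0.1]  shift before turn [ 0.8 -0.1 -0.1]  after turn [ 0.8 -0.1 -0.1]
t 21.47 q [-0.06  0.05  2.02 -0.    1.07 -1.7 ] pos [ 0.5222 -0.0076  0.3168]
 turn deg [-0.1  0.1 -0.1]  shift before turn [ 3.8 -0.1 18.8]  after turn [ 3.7 -0.1 18.8]
```

```bash
python3 -m jog '[{"dx":0.7,"dy":0,"dz":3,"ax":0,"ay":0,"az":0},{"dx":0.7,"dy":0,"dz":3,"ax":0,"ay":0,"az":0},{"dx":0.5,"dy":0,"dz":3,"ax":0,"ay":0,"az":0},{"dx":0.5,"dy":0,"dz":2.5,"ax":0,"ay":0,"az":0},{"dx":0.5,"dy":0,"dz":2,"ax":0,"ay":0,"az":0},{"dx":0,"dy":0,"dz":1.5,"ax":0,"ay":0,"az":0},{"dx":0,"dy":0,"dz":1,"ax":0,"ay":0,"az":0},{"dx":0,"dy":0,"dz":1,"ax":0,"ay":0,"az":0},{"dx":0,"dy":0,"dz":0,"ax":0,"ay":0,"az":0}]'
python3 -m jog '[{"dx":0,"dy":0,"dz":1,"ax":0,"ay":0,"az":0},{"dx":0,"dy":0,"dz":1,"ax":0,"ay":0,"az":0},{"dx":0,"dy":0,"dz":0,"ax":0,"ay":0,"az":0}]'
```

```text
time: 22.22
tool_pos: [0.5193, -0.0079, 0.3]
tcp_rot: [-0.108, 3.139, -0.003]
wrist_force: [0.3, -0.2, 0.1]
width: -0.001
grip_force: 0.0
time: 22.47
tool_pos: [0.5194, -0.0079, 0.2985]
tcp_rot: [-0.108, 3.138, -0.003]
wrist_force: [0.0, -0.2, 2.0]
width: -0.002
grip_force: 1.0
```

```bash
J='python3 -m jog'; $J '[{"dx":0,"dy":0,"dz":0.8,"ax":0,"ay":0,"az":0},{"dx":0,"dy":0,"dz":0,"ax":0,"ay":0,"az":0},{"dx":0,"dy":0,"dz":0,"ax":0,"ay":0,"az":0}]' | grep -E 'pos|force'; $J '[{"dx":0,"dy":0,"dz":0.8,"ax":0,"ay":0,"az":0},{"dx":0,"dy":0,"dz":0,"ax":0,"ay":0,"az":0},{"dx":0,"dy":0,"dz":0,"ax":0,"ay":0,"az":0}]'| grep -E 'pos|force'; $J '[{"dx":0,"dy":0,"dz":0.8,"ax":0,"ay":0,"az":0},{"dx":0,"dy":0,"dz":0,"ax":0,"ay":0,"az":0},{"dx":0,"dy":0,"dz":0,"ax":0,"ay":0,"az":0}]'| grep -E 'pos|force'
```

```text
tool_pos: [0.5194, -0.0079, 0.2984]
wrist_force: [-2.9, 0.3, 6.5]
grip_force: 3.1
tool_pos: [0.5194, -0.0079, 0.2983]
wrist_force: [-4.4, 1.3, 10.9]
grip_force: 5.3
tool_pos: [0.5195, -0.0079, 0.2982]
wrist_force: [-7.2, 0.0, 15.3]
grip_force: 7.5
```

The lid is seated: force rises with no travel and the tip is at z 0.125. I'll retreat and take the final look.

```bash
python3 -m jog '[{"dx":0,"dy":0,"dz":-3,"ax":0,"ay":0,"az":0},{"dx":0,"dy":0,"dz":-6,"ax":0,"ay":0,"az":0},{"dx":4,"dy":0,"dz":-15,"ax":0,"ay":0,"az":0},{"dx":8,"dy":0,"dz":-25,"ax":0,"ay":0,"az":0},{"dx":8,"dy":0,"dz":-25,"ax":0,"ay":0,"az":0},{"dx":8,"dy":0,"dz":-25,"ax":0,"ay":0,"az":0},{"dx":8,"dy":0,"dz":-25,"ax":0,"ay":0,"az":0},{"dx":8,"dy":0,"dz":-25,"ax":0,"ay":0,"az":0},{"dx":0,"dy":0,"dz":-15,"ax":0,"ay":0,"az":0},{"dx":0,"dy":0,"dz":0,"ax":0,"ay":0,"az":0},{"dx":0,"dy":0,"dz":0,"ax":0,"ay":0,"az":0},{"dx":0,"dy":0,"dz":0,"ax":0,"ay":0,"az":0}]'
python3 - <<'E'
from h import *
from workcell import optics
ims=[]
for n in("top","scene"):
    c=optics.read_camera(n)
    x0,y0=(170,135) if n=="top" else (150,130)
    im=cv2.resize(c["img"][y0:y0+160,x0:x0+160,::-1],(400,400),interpolation=cv2.INTER_CUBIC)
    sets=[[lens+.165*zt+x*xt+y*yt for x,y in((.012,.017),(.012,-.017),(-.012,-.017),(-.012,.017))],[hinge+Rb@[a,b,.02] for a,b in((0,.096),(0,-.096),(-.213,-.096),(-.213,.096))]]
    for s in sets: cv2.polylines(im,[((proj(c,s)-[x0,y0]+.5)*2.5).astype(np.int32)],True,(0,0,255),1)
    ims.append(im)
cv2.imwrite("pics/final.png",cv2.convertScaleAbs(np.hstack(ims),alpha=1.3))
E
```

```text
time: 24.22
tool_pos: [0.475, -0.0106, 0.4584]
tcp_rot: [0.108, -3.139, 0.002]
wrist_force: [-0.0, -0.5, -0.1]
width: 0.001
grip_force: 0.0
```

View pics/final.png

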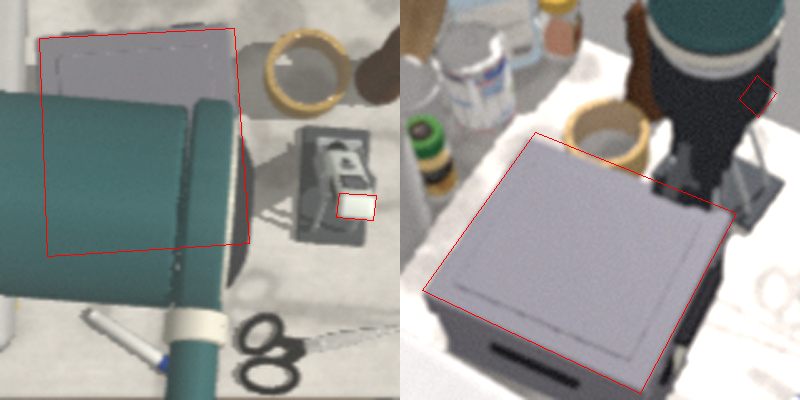

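The lid matches the shut outline in both views. The thermometer is home at (356,206) in the top view, and nothing else has moved.

```bash
python3 -c "
from workcell import bot
print(bot.finish_job())"
```

```text
the job is handed in; nothing more can be done
None
```

The job is handed in: I held the thermometer still for about 3 s at about 8 cm from the middle of the tub's top, laid it back in its stand, then shut the cool box's lid, with nothing else seen to move in the last pictures.

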